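# Demagnetise the finished flanges and book them out

## Robot

A 6-joint arm with a two-finger parallel gripper is mounted at the origin on the work surface. World frame = base frame: x ahead of the robot, y to its left, z up, the work surface at z = 0. Lengths are in m, angles in rad, forces in N, time in s.
With the tool pointing down it reaches from about 0.3 to 0.825 m from the base axis. Payload 5.4 kg.
Tool frame: the origin (TCP) lies at the very end of the fingers, on their centre line; the grasp point (between the pads) lies 19 mm behind it; z points along the fingers, y is the line along which they close (so a half turn about z gives the same grasp; the last joint's range is limited). The gripper opens to 92 mm and grips with 3 to 60 N. Pads are 20 mm wide; open, the fingers measure 128 mm over their backs; the gripper's body (75 mm by 189 mm) begins 69 mm behind the grasp point.
Start: joints at [-1.472, 0.158, 1.597, -0, 1.386, -0.21], TCP at [0.175, -0.548, 0.215] pointing down, gripper open.
Joint ranges: [-2.91, 2.91], [-0.94, 2.29], [0.18, 2.7], [-1.29, 4.43], [0.17, 2.64], [-3, 3]. Speed limits (rad/s): [2.57, 2.57, 3.14, 3.14, 3.14, 3.14].

## Interface

Orientations are given as a rotation vector (axis times angle).
In Python, from workcell import bot gives the robot as it stands. Calls block until the motion is done:
- bot.goto(position, orientation): joint-space move of the TCP to a pose.
- bot.line_to(position, rot=None, max_speed=0.15): straight line of the TCP; rot=None keeps the orientation; max_speed is the mean speed in m/s.
- bot.set_joints(angles): joint-space move.
- bot.set_gripper(opening, newtons=None): opening from 0.0 (shut) to 1.0 (fully open); newtons is the grip in N (None keeps the last); returns when the fingers have stopped.
- bot.hold(seconds).
- bot.inverse_kinematics(position, orientation): joint angles nearest the present ones, or None.
- bot.read_camera(name): name is "side" or "top" or "wrist"; returns a dict with "pixels" (420x560x3 uint8, blue, green, red), "fx", "fy", "cx", "cy" (pixels), "R" (3x3) and "t" (3): a world point X has camera coordinates R X + t. Camera axes: x right, y down, z forward; pixel columns grow to the right and rows downward; lengths in m; the calibration is good to about 2 mm. A picture is of the moment at which its call begins. There is no depth.
A pose or a line that the arm cannot do raises bot.MotionError and nothing moves.
- bot.job_done(): hands the job in; it is judged then, once.
Readings, each from a call of its own:
- bot.current_clock(): time.
- bot.current_joints(): joint angles.
- bot.current_joint_vel(): joint speeds.
- bot.current_effort(): joint torques, N m.
- bot.current_ee_pos(): TCP position.
- bot.current_tool_rot(): TCP orientation.
- bot.current_contact_force(): force on the tool from outside, world axes, zero at the start.
- bot.current_ft_torque(): the same for the moment, N m.
- bot.current_opening(): opening from 0.0 (shut) to 1.0 (fully open).
- bot.current_grip_force(): force on a finger pad.
Only numpy, scipy, OpenCV 4.12 (cv2) and the standard library are available. Lean on these libraries where they do the work, as an engineer would, in place of code of your own. Each camera call takes 0.05 s, during which the arm holds its last target. There are 200 camera calls.

## Task

Stand all the steel flanges on the demagnetiser's plate while its field is still turned up, then turn the red field knob anticlockwise all the way to its stop with every flange still on the plate. After that move all the flanges into the green outgoing tray, standing flat on their wide ends, then take the yellow hand scanner and hold it level and still above the tray's barcode label, its window looking straight down at the label's middle from about 10 cm, for a good two seconds. Finally lay the scanner back on its cradle, leave the knob at its stop, and don't shift the other things on the bench.

Things in the scene. Friction and masses are not known exactly. Their poses are not given: they have to be found in the camera images.
- flange1: a machined steel flange, one of up to three alike (an absent one reads None): a disc 76 mm across and 14 mm thick with a hub 48 mm across rising from it, 44 mm tall in all, a 22 mm bore (do not reach into it), about 0.7 kg. Origin: centre of the underside; z points up through the hub. Grip the hub from above. It stands on the bench at the start
- flange2: a machined steel flange, one of up to three alike (an absent one reads None): a disc 76 mm across and 14 mm thick with a hub 48 mm across rising from it, 44 mm tall in all, a 22 mm bore (do not reach into it), about 0.7 kg. Origin: centre of the underside; z points up through the hub. Grip the hub from above. It stands on the bench at the start
- flange3: a machined steel flange, one of up to three alike (an absent one reads None): a disc 76 mm across and 14 mm thick with a hub 48 mm across rising from it, 44 mm tall in all, a 22 mm bore (do not reach into it), about 0.7 kg. Origin: centre of the underside; z points up through the hub. Grip the hub from above. It stands on the bench at the start
- demag_plate (a point): centre of the top of the demagnetiser's square grey plate, 50 mm above the bench, 240 x 240 mm inside a black rim 10 mm wide and 10 mm high. Blue housing, fixed, but on either side of the bench. Axes along the plate's edges, z up; on its -x side (towards the robot) a white ledge, 115 mm deep, 150 mm wide, 50 mm high, carries the field knob
- field_knob_grip (a point): where to grip the red field knob: on its vertical axis, 37 mm above the ledge (87 mm above the bench). A disc 60 mm across, 8 mm thick, with an upright bar grip 57 mm long, 14 mm thick, its top 7 mm above this point, its foot 25 mm below. The point turns with the knob: x along the bar, y across it, z up; a white line on top marks the bar's -x end
- field_knob (a joint): the knob's angle in rad: 0 is the anticlockwise stop (field off, white line towards the ledge's near edge), growing as the knob is turned clockwise seen from above, up to 4.6; at the start 2.0 to 4.0
- tray_in (a point): centre of the inner floor of the green outgoing tray, 6 mm above the bench: 248 x 248 mm inside, walls 6 mm thick, their top 30 mm above the bench. Fixed, but on either side of the bench, across from the demagnetiser. Axes along the walls, z up; a ledge with the barcode label is on its -x side (towards the robot)
- label (a point): middle of the white barcode label, 56 mm by 90 mm, lying flat and face up on the tray's ledge, 31 mm above the bench; axes as the tray's
- scanner: hand scanner, 0.2 kg: yellow handle 120 mm long, 34 mm wide, 34 mm high, with a black head at its +x end (x 55 to 95 mm, 50 mm wide) reaching from 45 mm below the origin to 45 mm above. Origin: on the handle's underside (handle from x = -65 to 55 mm); x along the handle to the head, z up as it lies on the cradle. It looks along -z, straight down out of the head's lower end
- scanner_grip (a point): where to grip the scanner's handle across its 34 mm width from above: in the handle's middle, 17 mm above its underside; axes as the scanner's. On the cradle there is 70 mm of free room between the saddles here
- scanner_eye (a point): the scanner's red window, at the lower end of the head, 75 mm ahead (+x) of the scanner's origin and 46 mm below it; axes as the scanner's, and it looks along -z
- cradle_rest (a point): where the scanner's origin lies on its cradle, 70 mm above the bench: two black saddles 14 mm thick, at x = -45 mm and x = +40 mm of this point, carry the handle between lips 15 mm high and 46 mm apart. x runs along the handle towards the head, z up. The cradle is fixed
- auger1: bystander: brass screw conveyor piece, 44 mm across, 68 mm tall, standing among the flanges. Origin: centre of the underside
- auger2: bystander: a second brass screw piece like it
- sleeve: bystander: aluminium sleeve 80 mm across, 60 mm tall. Origin: centre of the underside
- gauge_box: bystander: flat black gauge box 90 x 60 x 28 mm. Origin: centre of the underside
- tape_measure: bystander: green tape measure 70 x 35 x 60 mm. Origin: centre of the underside
- caliper: bystander: steel caliper 160 mm long lying flat. Origin: middle of its bar, on the bench
Things that resemble listed ones, but are neither listed nor needed, are in the scene too. What is shaped like the flange1 but orange or pink is not meant.

How it is judged:
On the way, in this order (a step that is already met when the one before it is completed fails the run):
1. every flange stands released on the demagnetiser's plate while the field knob is still up (above 1.5 rad) (x of flange1 in the frame of demag_plate between -0.1 and 0.1 m and y of flange1 in the frame of demag_plate between -0.1 and 0.1 m and z of flange1 in the frame of demag_plate between -0.006 and 0.007 m and angle between each of flange1, flange2, flange3's own z axis and vertical below 0.12 rad and linear speed of each of flange1, flange2, flange3 below 0.03 m/s and contact force between each of flange1, flange2, flange3 and the fingers below 0.3 N and x of flange2 in the frame of demag_plate between -0.1 and 0.1 m and y of flange2 in the frame of demag_plate between -0.1 and 0.1 m and z of flange2 in the frame of demag_plate between -0.006 and 0.007 m and x of flange3 in the frame of demag_plate between -0.1 and 0.1 m and y of flange3 in the frame of demag_plate between -0.1 and 0.1 m and z of flange3 in the frame of demag_plate between -0.006 and 0.007 m and value of joint field_knob above 1.5 rad), for 0.2 s.
2. the field knob is turned to its anticlockwise stop (below 0.08 rad) with every flange standing on the plate (x of flange1 in the frame of demag_plate between -0.1 and 0.1 m and y of flange1 in the frame of demag_plate between -0.1 and 0.1 m and z of flange1 in the frame of demag_plate between -0.006 and 0.007 m and angle between each of flange1, flange2, flange3's own z axis and vertical below 0.12 rad and linear speed of each of flange1, flange2, flange3 below 0.03 m/s and contact force between each of flange1, flange2, flange3 and the fingers below 0.3 N and x of flange2 in the frame of demag_plate between -0.1 and 0.1 m and y of flange2 in the frame of demag_plate between -0.1 and 0.1 m and z of flange2 in the frame of demag_plate between -0.006 and 0.007 m and x of flange3 in the frame of demag_plate between -0.1 and 0.1 m and y of flange3 in the frame of demag_plate between -0.1 and 0.1 m and z of flange3 in the frame of demag_plate between -0.006 and 0.007 m and value of joint field_knob below 0.08 rad), for 0.2 s.
3. every flange stands released in the tray (x of flange1 in the frame of tray_in between -0.1 and 0.1 m and y of flange1 in the frame of tray_in between -0.1 and 0.1 m and z of flange1 in the frame of tray_in between -0.006 and 0.007 m and angle between each of flange1, flange2, flange3's own z axis and vertical below 0.12 rad and linear speed of each of flange1, flange2, flange3 below 0.03 m/s and contact force between each of flange1, flange2, flange3 and the fingers below 0.3 N and x of flange2 in the frame of tray_in between -0.1 and 0.1 m and y of flange2 in the frame of tray_in between -0.1 and 0.1 m and z of flange2 in the frame of tray_in between -0.006 and 0.007 m and x of flange3 in the frame of tray_in between -0.1 and 0.1 m and y of flange3 in the frame of tray_in between -0.1 and 0.1 m and z of flange3 in the frame of tray_in between -0.006 and 0.007 m), for 0.2 s.
4. the scanner is held still, level within 0.3 rad, its window 40 to 160 mm above the label and within 25 mm of the label's middle, for 1 s (x of label in the frame of scanner_eye between -0.025 and 0.025 m and y of label in the frame of scanner_eye between -0.025 and 0.025 m and z of label in the frame of scanner_eye between -0.16 and -0.04 m and angle between scanner's own z axis and vertical below 0.3 rad and linear speed of scanner below 0.03 m/s and angular speed of scanner below 0.3 rad/s), for 1 s.
At the end, for the whole second after the job is handed in: every flange stands upright, released and at rest in the tray (within 7 mm of its floor, 0.12 rad of upright), the knob is at its stop (below 0.08 rad), and the scanner lies released and at rest on its cradle (25 mm across, 7 mm in height, level within 0.12 rad) (all of step 3 and value of joint field_knob below 0.08 rad and horizontal distance between scanner and cradle_rest below 0.025 m and height (world z) of scanner between 0.064 and 0.077 m and angle between scanner's own z axis and vertical below 0.12 rad and linear speed of scanner below 0.02 m/s and contact force between scanner and the fingers below 0.3 N); the robot touches nothing.
It fails at once if a bystander is shifted by more than 60 mm (distance of any of auger1, auger2, sleeve, gauge_box, tape_measure, caliper from where it was at the start of the episode above 0.06 m).
Of flange1, flange2, flange3 only 2 to 3 are there at a start; the rules pass over those that are not, and their reading is None.
At some moment in a run one of flange1, flange2, flange3 may be knocked a few centimetres aside while the robot is not near it.
It also fails if it takes over 210 s, if anything falls off the work surface, if the arm or the gripper's body presses on something with over 40 N, if the wrist force passes 120 N, or if a joint passes its speed limit or range.

## Working session

There is one attempt and no reset: what is moved stays moved. The work goes in short steps, each a Python script; the robot and the scene stay as the last script left them, time stands still between calls to the robot, and variables do not carry over. Pictures are saved under pics/ and viewed, at most 14 in all, crops included, and the job is handed in when it is done.

```bash
ls; mkdir -p pics; python3 - <<'E'
from workcell import bot
import cv2, numpy as np
for n in("top","side"):
    c=bot.read_camera(n); cv2.imwrite(f"pics/{n}0.png",c["pixels"])
    np.savez(n+"cal.npz",**{k:np.array(c[k]) for k in("fx","fy","cx","cy","R","t")})
    print(n,c["fx"],c["cx"],c["cy"],np.round(-np.array(c["R"]).T@np.array(c["t"]),3))
print(bot.current_tool_rot(),bot.current_clock())
E
```

```text
pics
top 391.998570928009 287.23450484987 207.6540473811497 [ 0.34  -0.006  1.067]
side 435.1357848711455 274.64280249098795 205.08161568074453 [0.521 0.664 0.842]
[-3.10258232e+00 -4.82867277e-01 -1.70063319e-04] 0.1
```

View pics/top0.png

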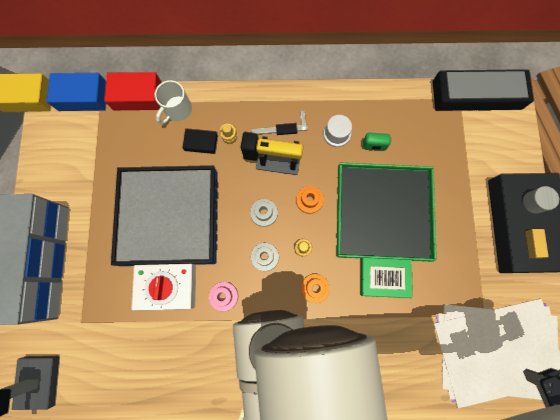

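View pics/side0.png

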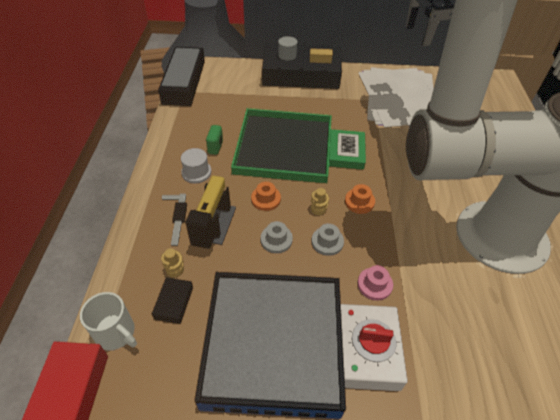

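The top view shows two grey flanges at (264,212) and (265,257). The lookalikes are orange at (310,199) and (316,288), pink at (223,296), the augers at (303,247) and (228,132), and the sleeve at (338,130). The plate is at (165,215), the knob at (160,288), the tray at (386,211), the label at (387,278) and the scanner at (275,148) with its head to the left. The side view confirms there are only two grey ones. I'll check with a crop.

```bash
cat > h.py <<'E'
from workcell import bot
import cv2, numpy as np
from scipy.spatial.transform import Rotation as Rot
def ray(c,px,z):
    "pixel(s) -> world point on height z"
    R,t=np.array(c["R"]),np.array(c["t"]); o=-R.T@t
    p=np.atleast_2d(px).astype(float)
    d=np.c_[(p[:,0]-c["cx"])/c["fx"],(p[:,1]-c["cy"])/c["fy"],np.ones(len(p))]@R
    return o+d*((z-o[2])/d[:,2])[:,None]
def proj(c,X):
    q=np.array(c["R"])@np.array(X)+np.array(c["t"]); return np.array([c["cx"]+c["fx"]*q[0]/q[2],c["cy"]+c["fy"]*q[1]/q[2]])
def down(a):
    "tool down; finger closing line (tool y) at world angle a (mod pi)"
    # tool z=-Z, y=(cos a,sin a,0), x = y x z
    y=np.array([np.cos(a),np.sin(a),0]);z=np.array([0,0,-1.]);x=np.cross(y,z)
    return Rot.from_matrix(np.c_[x,y,z]).as_rotvec()
E
python3 - <<'E'
from h import *
c=bot.read_camera("top"); im=c["pixels"]
hsv=cv2.cvtColor(im,cv2.COLOR_BGR2HSV); H,S,V=cv2.split(hsv)
def comps(m,box,minA=20):
    x0,y0,x1,y1=box; k=np.zeros_like(m,np.uint8); k[y0:y1,x0:x1]=m[y0:y1,x0:x1]
    cs,_=cv2.findContours(k,cv2.RETR_EXTERNAL,cv2.CHAIN_APPROX_NONE)
    return [q for q in cs if cv2.contourArea(q)>minA]
def rep(n,m,box,z):
    for q in comps(m.astype(np.uint8),box):
        r=cv2.minAreaRect(q); P=ray(c,cv2.boxPoints(r),z)
        e=[P[1]-P[0],P[2]-P[1]]
        print(n,np.round(r[0],1),"ctr",np.round(P.mean(0)[:2],4),"sides",[round(float(np.linalg.norm(v)),3) for v in e],"ang",[round(float(np.degrees(np.arctan2(v[1],v[0]))),1) for v in e])
rep("tray",(H>45)&(H<75)&(S>150)&(V>50),(330,155,442,264),0.03)
rep("plateblack",(V<45),(105,160,225,272),0.06)
rep("platein",(V>70)&(S<60),(118,172,212,260),0.05)
rep("label",(V>140)&(S<60),(365,260,410,296),0.031)
rep("knobbar",(S>150)&((H<8)|(H>172))&(V>80),(140,270,178,306),0.07)
rep("handle",(H>20)&(H<32)&(S>170)&(V>120),(240,130,304,165),0.104)
rep("flange",(S<60)&(V>70),(246,195,283,275),0.014)
g=lambda b:cv2.resize(im[b[1]:b[3],b[0]:b[2]],None,fx=4,fy=4,interpolation=cv2.INTER_CUBIC)
cv2.imwrite("pics/crop1.png",np.vstack([g((120,260,320,320)),g((235,190,335,280)).repeat(1,1)][:1]+[np.hstack([g((235,190,335,278)),g((228,125,328,213))])]))
E
```

```text
tray [385.5 213.5] ctr [ 0.534  -0.2802] sides [0.269, 0.273] ang [-90.9, 174.8]
plateblack [163.5 215.5] ctr [0.532  0.3078] sides [0.28, 0.257] ang [-90.9, -178.9]
platein [164.  215.5] ctr [0.5333 0.3095] sides [0.234, 0.247] ang [3.9, -90.9]
label [387.  277.6] ctr [ 0.3607 -0.2722] sides [0.056, 0.092] ang [-6.0, -93.5]
knobbar [160. 288.] ctr [0.3438 0.3048] sides [0.055, 0.054] ang [-90.9, -177.6]
handle [279.1 147.7] ctr [0.6942 0.0037] sides [0.039, 0.119] ang [-8.2, -99.8]
flange [264.5 256.5] ctr [0.422  0.0475] sides [0.073, 0.072] ang [-90.9, 179.3]
flange [263.5 212.4] ctr [0.5421 0.0495] sides [0.074, 0.074] ang [-13.7, -105.2]
```

View pics/crop1.png

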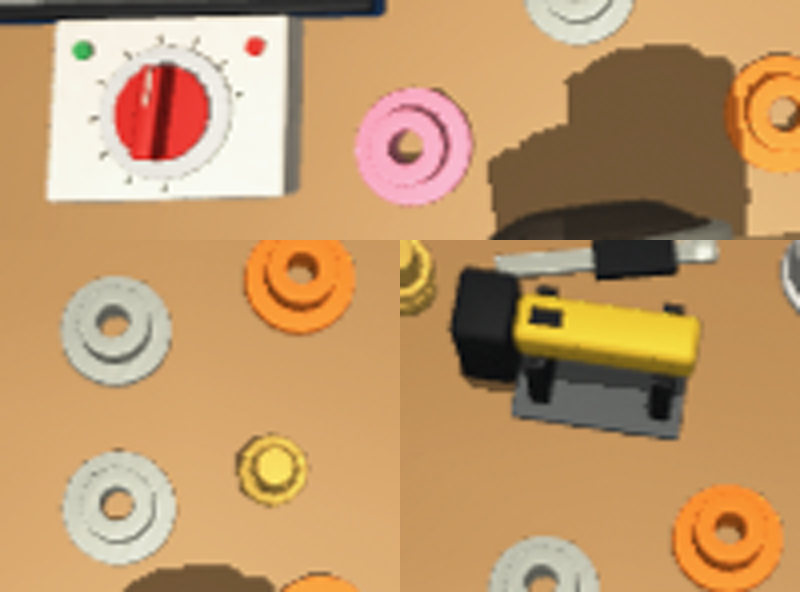

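Confirmed: the two pale grey flanges are at world (0.422, 0.048) and (0.542, 0.050). The knob's white line points away from the robot, so the angle is about 3.2 rad. Next I'll hover over the flanges and look through the wrist camera.

```bash
cat >> h.py <<'E'
def go(p,a,line=False,speed=0.15):
    "move; choose a or a+pi, whichever keeps joint 6 nearer centre (goto only)"
    if line: return bot.line_to(list(p),down(a),max_speed=speed)
    best=None
    for k in (0,np.pi):
        q=bot.inverse_kinematics(list(p),down(a+k))
        if q is not None and (best is None or abs(q[5])<abs(best[0][5])): best=(q,a+k)
    bot.set_joints(list(best[0])); return best[1]
def greys(c,z=0.014,lo=(0.3,-0.1),hi=(0.75,0.2),tol=(0.062,0.090)):
    "centres of pale grey round discs seen against coloured ground"
    hsv=cv2.cvtColor(c["pixels"],cv2.COLOR_BGR2HSV); m=((hsv[...,1]<60)&(hsv[...,2]>70)).astype(np.uint8)
    out=[]
    for q in cv2.findContours(m,cv2.RETR_EXTERNAL,cv2.CHAIN_APPROX_NONE)[0]:
        if len(q)<20: continue
        W=ray(c,q[:,0,:],z)[:,:2].astype(np.float32); (x,y),r=cv2.minEnclosingCircle(W)
        if tol[0]<2*r<tol[1] and lo[0]<x<hi[0] and lo[1]<y<hi[1]: out.append((round(x,4),round(y,4),round(2*r,4)))
    return out
E
python3 - <<'E'
from h import *
a=go((0.48,0.05,0.30),0); print(a,bot.current_joints())
w=bot.read_camera("wrist"); t=bot.read_camera("top")
cv2.imwrite("pics/w1.png",w["pixels"])
print(greys(w)); print(greys(t))
print(np.round(-np.array(w["R"]).T@w["t"],3),w["fx"],bot.current_clock())
E
```

```text
0 [-1.48531384e-01 -1.31058657e-01  1.72265158e+00 -2.11094641e-04
  1.55026923e+00 -1.47256291e-01]
[(0.4243, 0.0488, 0.0772), (0.5443, 0.0506, 0.0767)]
[]
[0.481 0.129 0.469] 311.0425810951935 2.6583
```

View pics/w1.png

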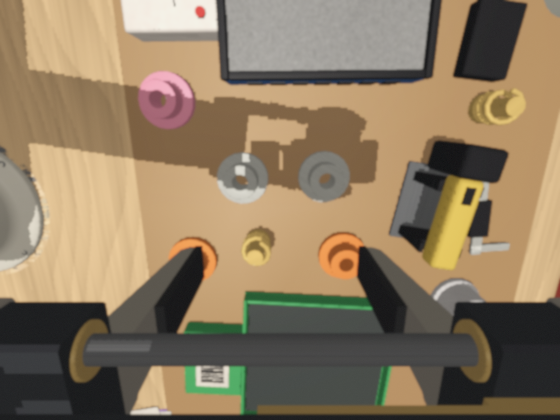

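The wrist view shows both grey flanges at (243,178) and (325,176) and no third. The finger line runs along x. Next I'll pick and place both on the plate.

```bash
cat >> h.py <<'E'
def pick(x,y,zb,zup,a=0.):
    a=go((x,y,zb+0.13),a); bot.set_gripper(0.85); go((x,y,zb+0.018),a,True,0.15)
    bot.set_gripper(0.0,45); f=bot.current_grip_force(); o=bot.current_opening()
    go((x,y,zup),a,True,0.2); print("pick",x,y,"open",round(o,3),"grip",f,"after",bot.current_opening()); return a
def place(x,y,zb,zup,a=0.):
    a=go((x,y,zup),a); go((x,y,zb+0.04),a,True,0.2); go((x,y,zb+0.0195),a,True,0.05)
    bot.set_gripper(0.72); bot.hold(0.2); go((x,y,zup),a,True,0.2); return a
E
python3 - <<'E'
from h import *
P=(0.533,0.3085)
for s,t in (((0.5443,0.0506),(P[0],P[1]+0.045)),((0.4243,0.0488),(P[0],P[1]-0.045))):
    w=pick(*s,0.0,0.2); place(*t,0.05,0.2)
    print(bot.current_clock())
a=go((0.45,0.2,0.35),0)
w=bot.read_camera("wrist"); cv2.imwrite("pics/w2.png",w["pixels"])
E
```

```text
pick 0.5443 0.0506 open 0.511 grip 45.0008100271225 after 0.5113045534399123
10.225
pick 0.4243 0.0488 open 0.514 grip 45.00196874141693 after 0.513545060754387
18.0583
```

View pics/w2.png

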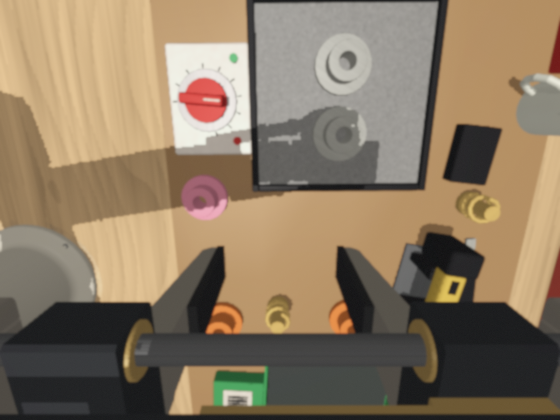

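Both flanges stand on the plate, at (343,64) and (340,134). The knob bar runs from (180,99) to (225,102) with the white line on the far (+x) end. I'll take a closer look at the knob for its axis and angle.

```bash
python3 - <<'E'
from h import *
a=go((0.344,0.225,0.25),0)
w=bot.read_camera("wrist"); im=w["pixels"]
u=proj(w,(0.344,0.305,0.087)).astype(int); print(u)
hsv=cv2.cvtColor(im,cv2.COLOR_BGR2HSV); H,S,V=cv2.split(hsv)
x0,y0=max(u[0]-75,0),max(u[1]-75,0); cr=im[y0:y0+150,x0:x0+150]; print("crop origin",x0,y0)
cv2.imwrite("pics/k1.png",cv2.resize(cr,None,fx=4,fy=4,interpolation=cv2.INTER_CUBIC))
m=((S>130)&((H<10)|(H>170))).astype(np.uint8); k=np.zeros_like(m); k[y0:y0+150,x0:x0+150]=m[y0:y0+150,x0:x0+150]
q=max(cv2.findContours(k,0,1)[0],key=cv2.contourArea); W=ray(w,q[:,0,:],0.062)[:,:2].astype(np.float32); print(cv2.minEnclosingCircle(W))
# flange check with knob up
print(bot.current_clock())
E
```

```text
[278 121]
crop origin 203 46
((0.3466680943965912, 0.3088666796684265), 0.02950233966112137)
19.5583
```

View pics/k1.png

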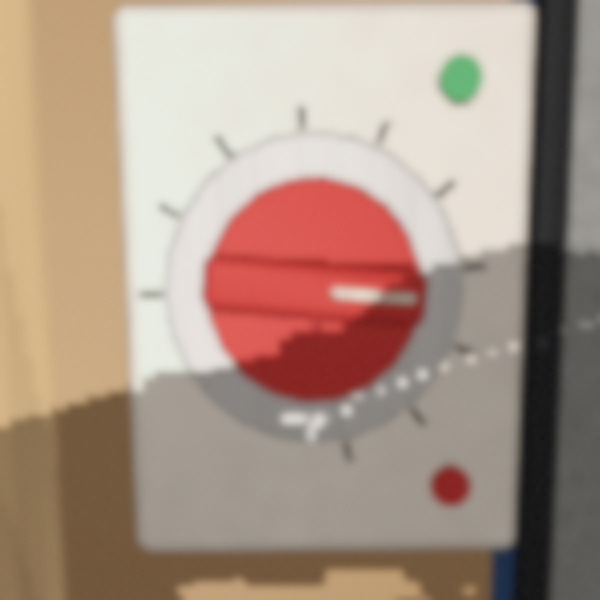

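The white line runs from (332,291) to (415,298) in the crop, so the bar is at about −0.07 rad and the knob at about 3.2 rad. The axis is at (0.347, 0.309). I'll grip it and turn anticlockwise using joint 6.

```bash
python3 - <<'E'
from h import *
w=bot.read_camera("wrist")
p=ray(w,[(203+332/4,46+291/4),(203+415/4,46+298/4)],0.094); d=(p[1]-p[0]); b=np.arctan2(d[1],d[0]); print("bar",b,p[:,:2])
a=b-np.pi/2; X=(0.3467,0.3089)
q=bot.inverse_kinematics([*X,0.16],down(a)); q2=bot.inverse_kinematics([*X,0.16],down(a+0.3)); print(q[5],q2[5])
bot.set_joints(list(q)); bot.set_gripper(0.5); bot.line_to([*X,0.070],None,max_speed=0.1)
bot.set_gripper(0.0,30); print("open",bot.current_opening(),bot.current_contact_force(),bot.current_ft_torque())
s=np.sign(q2[5]-q[5]); tot=0
q=np.array(bot.current_joints())
while tot<3.45:
    st=0.4 if tot<2.6 else 0.08; tot+=st; qq=q.copy(); qq[5]+=s*tot
    bot.set_joints(list(qq)); T=bot.current_ft_torque(); j=bot.current_joints()[5]
    print(round(tot,2),np.round(T,2),round(s*(j-q[5])-tot,3),np.round(bot.current_contact_force(),1))
    if tot>2.9 and abs(T[2])>0.9: break
print(bot.current_clock(),bot.current_opening())
E
```

```text
bar -0.08087012831187544 [[0.35241807 0.30768474]
 [0.37330127 0.30599222]]
2.11830143739901 1.8183014373990103
open 0.1513416101910541 [-1.03132692 -4.62414526  3.8692876 ] [-0.94188331  0.18378757 -0.01379828]
0.4 [0.24 0.12 0.05] -0.003 [-1.2  0.1  0.2]
0.8 [0.95 0.4  0.02] -0.004 [-2.8  5.   0.8]
1.2 [1.19 0.64 0.01] -0.003 [-4.1  6.4  1. ]
1.6 [1.23 0.91 0.05] -0.003 [-5.2  6.   2.1]
2.0 [1.21 1.16 0.02] -0.004 [-6.9  6.3  4.2]
2.4 [0.97 1.38 0.05] -0.003 [-7.7  5.3  5.7]
2.8 [0.74 1.53 0.03] -0.003 [-8.8  3.3  7.9]
2.88 [0.67 1.53 0.04] -0.003 [-9.4  3.   7.6]
2.96 [0.57 1.6  0.08] -0.003 [-9.9  3.2  7.9]
3.04 [0.61 1.56 0.04] -0.003 [-9.7  2.1  8.5]
3.12 [0.58 1.59 0.06] -0.003 [-9.3  1.4  8.6]
3.2 [0.46 1.65 0.08] -0.003 [-10.3   1.3   9.1]
3.28 [ 0.31  1.61 -0.71] -0.005 [-9.1  1.3  8.9]
3.36 [ 0.35  1.31 -0.9 ] -0.005 [-8.4  2.4  6.8]
3.44 [ 0.35  0.93 -0.88] -0.005 [-6.1  1.7  4.6]
3.52 [ 0.48  0.85 -1.11] -0.005 [-5.2  1.5  4.4]
28.85 0.20361543188065986
```

The stop was felt at about 3.23 rad. Next I'll release, lift, and check both the knob and the flanges.

```bash
python3 - <<'E'
from h import *
bot.set_gripper(0.5); p=bot.current_ee_pos(); bot.line_to([p[0],p[1],0.2],None,max_speed=0.15)
a=go((0.44,0.2,0.33),0)
w=bot.read_camera("wrist"); im=w["pixels"]; cv2.imwrite("pics/w3.png",cv2.resize(im[:260,100:500],(800,520),interpolation=cv2.INTER_CUBIC))
np.savez("w3.npz",**{k:np.array(w[k]) for k in w}); print(bot.current_clock())
E
```

```text
31.9
```

View pics/w3.png

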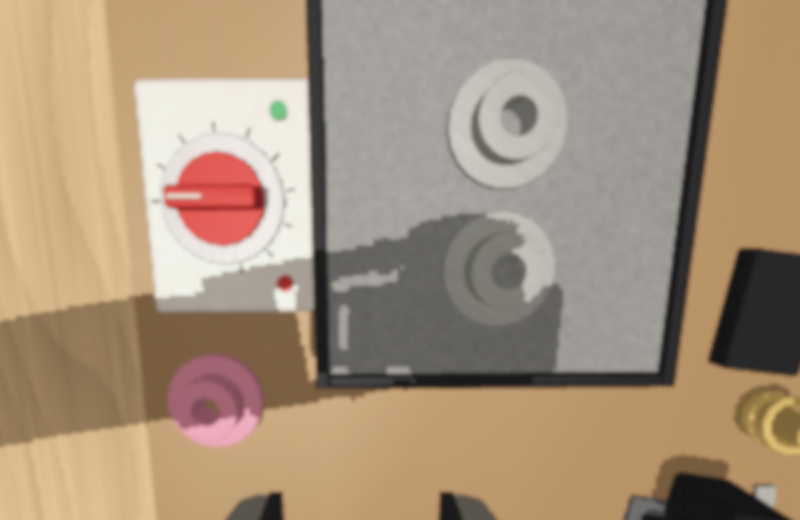

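The knob's white line now points at the near edge, so it is at its stop. The flanges are at crop pixels (519,117) and (508,271) for the bores, still on the plate. I'll compute their positions and move both into the tray.

```bash
python3 - <<'E'
from h import *
w=np.load("w3.npz"); w={k:w[k] for k in w}
B=ray(w,[(100+519/2,117/2),(100+508/2,271/2)],0.094); D=ray(w,[(100+508/2,123/2),(100+500/2,268/2)],0.064)
print(np.round(B[:,:2],4),np.round(D[:,:2],4))
T=(0.534,-0.281)
for i,t in ((1,(T[0],T[1]-0.048)),(0,(T[0],T[1]+0.048))):
    m=(B[i]+D[i])/2
    pick(m[0],m[1],0.05,0.2); place(*t,0.006,0.2); print(bot.current_clock())
    if i==1:  # recheck the remaining one
        pass
go((0.45,-0.3,0.36),0)
w=bot.read_camera("wrist"); cv2.imwrite("pics/w4.png",w["pixels"]); np.savez("w4.npz",**{k:np.array(w[k]) for k in w})
t=bot.read_camera("side"); cv2.imwrite("pics/s4.png",t["pixels"])
E
```

```text
[[0.5336 0.3516]
 [0.5331 0.2632]] [[0.5338 0.3534]
 [0.5344 0.2639]]
pick 0.5337957027726049 0.26352399745290156 open 0.515 grip 45.001208782196045 after 0.5119735587429818
40.875
pick 0.5337002050092283 0.35249785552460294 open 0.515 grip 45.00107824802399 after 0.5112865310119618
51.225
```

View pics/w4.png

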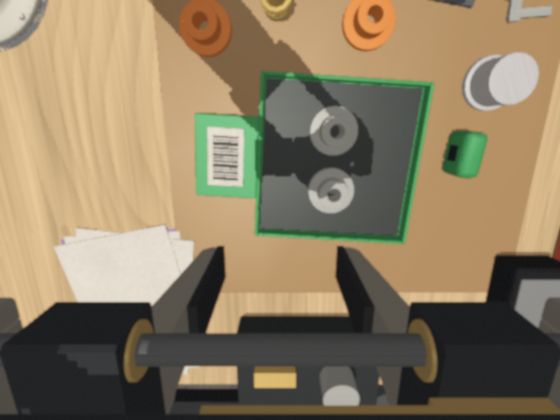

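Both flanges stand in the tray at (333,131) and (331,191), and the label's middle is at (226,156). Next I'll measure the scanner from close by.

```bash
python3 - <<'E'
from h import *
w=np.load("w4.npz"); print("label",ray({k:w[k] for k in w},[(226,156.5)],0.031))
go((0.66,-0.08,0.27),0)
w=bot.read_camera("wrist"); im=w["pixels"]
hsv=cv2.cvtColor(im,cv2.COLOR_BGR2HSV); H,S,V=cv2.split(hsv)
m=((H>20)&(H<34)&(S>150)&(V>60)).astype(np.uint8); m[260:]=0
q=max(cv2.findContours(m,0,1)[0],key=cv2.contourArea); r=cv2.minAreaRect(q); P=ray(w,cv2.boxPoints(r),0.104)
print(r,np.round(P[:,:2],4),P.mean(0))
x,y,ww,h=cv2.boundingRect(q); x0=max(x-60,0);y0=max(y-60,0); print(x0,y0)
cv2.imwrite("pics/sc.png",cv2.resize(im[y0:y0+200,x0:x0+260],None,fx=3,fy=3,interpolation=cv2.INTER_CUBIC)); np.savez("w5.npz",**{k:np.array(w[k]) for k in w})
E
```

```text
label [[ 0.36436035 -0.27148521  0.031     ]]
((317.68475341796875, 112.80841064453125), (34.74399185180664, 120.97916412353516), 10.933816909790039) [[ 0.6705 -0.0506]
 [ 0.6921  0.0653]
 [ 0.7257  0.0595]
 [ 0.7076 -0.0578]] [0.69896306 0.00411263 0.104     ]
234 0
```

View pics/sc.png

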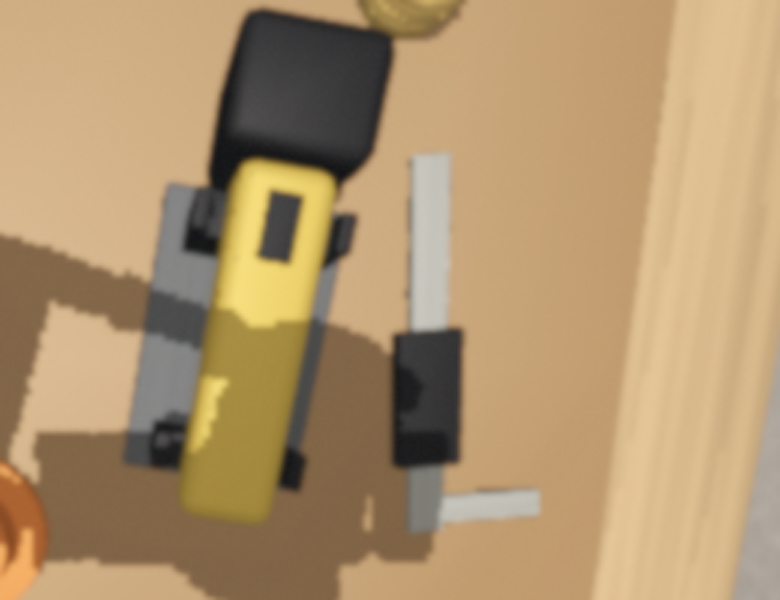

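The scanner lies level on its saddles. Its handle runs from crop (228,518) to (287,165), heading about 80°, with the grip at about (0.698, 0.004). I'll grip it, carry it over the label and hold.

```bash
python3 - <<'E'
from h import *
psi=np.radians(80.3); g=np.array([0.698,0.004]); L=np.array([0.363,-0.272])
a=psi-np.pi/2; h=L-0.08*np.array([np.cos(psi),np.sin(psi)]); print(h,a)
q=bot.inverse_kinematics([*h,0.175],down(a)); print(q)
bot.set_joints(list(bot.inverse_kinematics([*g,0.18],down(a)))); bot.set_gripper(0.7)
bot.line_to([*g,0.068],None,max_speed=0.12); bot.set_gripper(0.0,35); print(bot.current_opening(),bot.current_contact_force())
bot.line_to([*g,0.26],None,max_speed=0.12)
bot.set_joints(list(bot.inverse_kinematics([*h,0.26],down(a)))); bot.line_to([*h,0.175],None,max_speed=0.08)
bot.hold(0.6); print(bot.current_opening(),bot.current_clock())
s=bot.read_camera("side"); t=bot.read_camera("top"); cv2.imwrite("pics/scan.png",np.vstack([s["pixels"][60:260,200:560],t["pixels"][150:350,200:560]]))
bot.hold(2.2)
E
```

```text
[ 0.34952085 -0.35085628] -0.1692969374434501
[-1.03183836 -0.01614217  1.86129702  0.          1.2964378  -0.86254143]
0.36737121260402195 [1.07327066 0.02974056 0.99130177]
0.36997819400920545 61.2
```

View pics/scan.png

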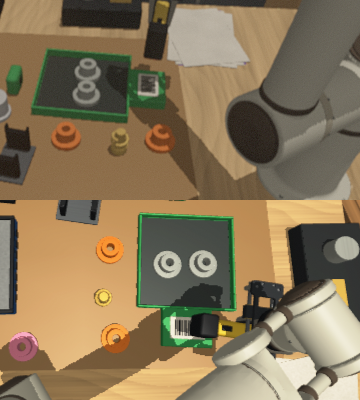

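The scanner is level over the label, and the head is at about (409,275) in the top camera. I'll check numerically against the expected head position before putting it back.

```bash
python3 - <<'E'
from h import *
s=bot.read_camera("side"); t=bot.read_camera("top")
for c,n in((s,"side"),(t,"top")):
    for z in(0.132,0.222):
        R=Rot.from_euler('z',80.3,degrees=True).as_matrix()
        for dx in(-.02,.02):
            print(n,z,dx,[np.round(proj(c,np.array([.363,-.272,z])+R@[dx,dy,0])).astype(int).tolist() for dy in(-.025,.025)])
f=lambda c,b:cv2.resize(c["pixels"][b[1]:b[3],b[0]:b[2]],None,fx=5,fy=5,interpolation=cv2.INTER_CUBIC)
cv2.imwrite("pics/scan2.png",np.hstack([f(s,(320,50,400,150)),f(t,(370,230,450,330))]))
print(bot.current_clock())
E
```

```text
side 0.132 -0.02 [[344, 109], [363, 112]]
side 0.132 0.02 [[342, 118], [361, 121]]
side 0.222 -0.02 [[349, 80], [369, 82]]
side 0.222 0.02 [[347, 89], [367, 92]]
top 0.132 -0.02 [[407, 266], [405, 288]]
top 0.132 0.02 [[390, 264], [388, 285]]
top 0.222 -0.02 [[420, 264], [418, 288]]
top 0.222 0.02 [[401, 261], [399, 285]]
63.6
```

View pics/scan2.png

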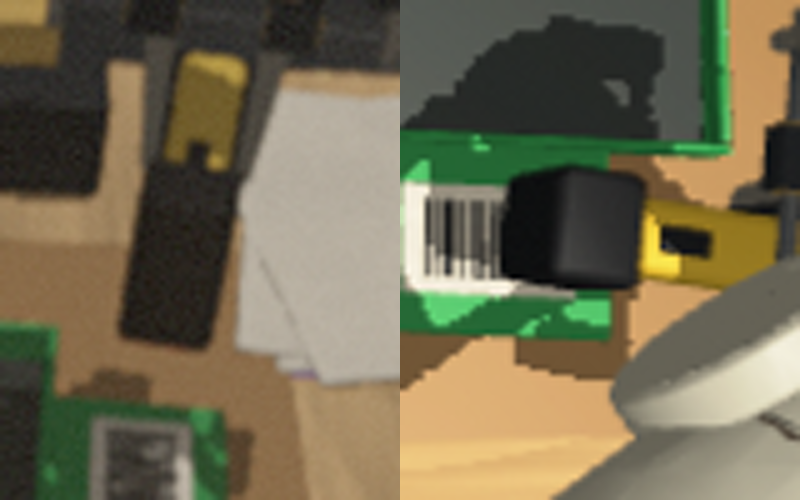

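The head's edges match the prediction within 2 px in both views, so the scan pose is good. I'll lay the scanner back.

```bash
python3 - <<'E'
from h import *
a=np.radians(80.3)-np.pi/2; g=(0.698,0.004)
p=bot.current_ee_pos(); bot.line_to([p[0],p[1],0.26],None,max_speed=0.1)
bot.set_joints(list(bot.inverse_kinematics([*g,0.26],down(a))))
bot.line_to([*g,0.10],None,max_speed=0.1); bot.line_to([*g,0.0685],None,max_speed=0.04)
print(bot.current_contact_force()); bot.set_gripper(0.7); bot.hold(0.3); bot.line_to([*g,0.25],None,max_speed=0.12)
go((0.5,0.0,0.42),0); bot.hold(0.5)
go((0.40,-0.02,0.42),0)
w=bot.read_camera("wrist"); s=bot.read_camera("side")
cv2.imwrite("pics/fin.png",np.hstack([w["pixels"][:280],s["pixels"][60:340]])[:, :][:, ::1] if False else cv2.resize(np.vstack([w["pixels"][:260],s["pixels"][80:]]),(560,600)))
print(bot.current_clock())
E
```

```text
[ 0.38793993 -0.16604038 -0.80509434]
73.775
```

View pics/fin.png

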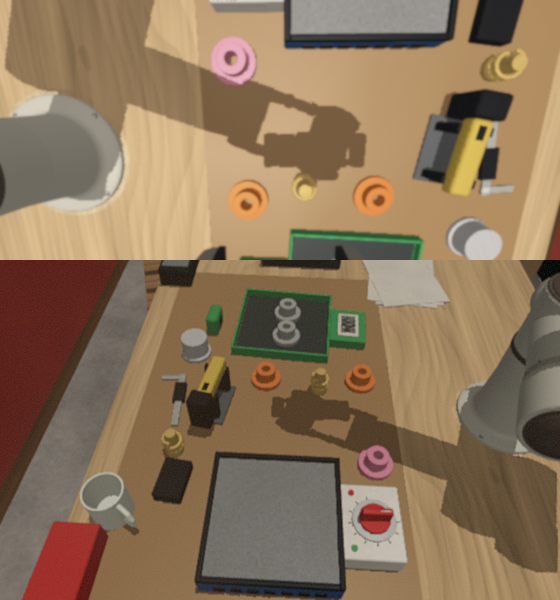

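The scanner is back on its cradle at (468,155), both flanges stand in the tray at (288,308) and (287,332), the knob is at its stop, and the bystanders are in place.

```bash
python3 -c "
from workcell import bot
print(bot.job_done())"
```

```text
the job is handed in; nothing more can be done
None
```

I handed the job in with every step carried out: both flanges present are in the green tray, the knob is at its stop, the label was scanned and the scanner is back on its cradle (about 74 s used, no verdict returned).

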